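# Pack the demonstration toys into the caddy

## Task

Pack the three demonstration toys into the low wooden caddy, each standing upright in the middle of its own picture pad: the spotted ladybird on the red pad with black spots, the flying saucer on the blue pad with the silver ring, and the complete set of three marbles (in its rack) on the green pad with three white discs. Set each one down gently rather than dropping it, and leave the look-alikes (the plain red apple, the counter bell and the rack with a marble missing) where they stand.

Things in the scene. Friction and masses are not known exactly. Their poses are not given: they have to be found in the camera images.
- ladybird: Spherical tin ladybird, red with black spots, 0.09 kg: ball 52 mm in diameter, centre 28 mm above the underside, on a flat black foot 34 mm across; 54 mm high. Black head sticks out to its +x (34 mm from the axis, feelers 40), brass winding key to its -x (39 mm), at mid height; its y sides are clear: pinch along its y, 52 mm wide. Origin: centre of the underside, z up.
- saucer: Chrome flying saucer, round, 80 mm in diameter, red and yellow lamps on its upper side, blue cylindrical cockpit in the middle; 0.12 kg. Disc widest at 12 to 16 mm height, sloping up to 26 mm at the cockpit, which is 34 mm in diameter, straight-sided from 26 to 56 mm, top at 62 mm: pinch it there, any yaw. Flat foot 44 mm across. Origin: centre of the underside, z up.
- marble_set: The complete glass marble set: a dark wooden rack 84 (x) x 34 (y) x 22 (z) mm with three marbles fixed in a row along x, blue, green (middle) and amber, each 24 mm in diameter, tops 36 mm above the underside; about 0.12 kg. Pinch the rack across its 34 mm (y). Origin: centre of the underside, z up.
- apple: Look-alike, to be left alone: a loose plain red tin apple, ball 52 mm in diameter without spots, with a stem and green leaf on top (64 mm high). Origin: centre of the underside.
- bell: Look-alike, to be left alone: a loose chrome counter bell, black base 82 mm in diameter, smooth chrome dome with a thin brass plunger on top (53 mm high), no lamps, no cockpit. Origin: centre of the underside.
- part_set: Look-alike, to be left alone: a loose incomplete marble rack, same wooden rack 84 x 34 x 22 mm but with a blue and an amber marble only and an empty dark hollow in the middle. Origin: centre of the underside.
- caddy: Low wooden packing caddy, fixed to the counter, 114 (x) x 332 (y) mm, rim and dividers 16 mm high above the table and 5 mm thick, floor 6 mm thick, with three equal square wells 104 mm wide in a row along its y, centres 109 mm apart. Origin: centre of the underside.
- pad_ladybird: Ladybird's pad: red with five black spots. A fixed square pad 100 x 100 x 2 mm that fills the floor of one of the caddy's three wells (which well varies). Origin: centre of its underside, 6 mm above the table; its top is 8 mm above the table. Axes parallel to the caddy's.
- pad_saucer: Saucer's pad: dark blue with a silver ring. A fixed square pad 100 x 100 x 2 mm that fills the floor of one of the caddy's three wells (which well varies). Origin: centre of its underside, 6 mm above the table; its top is 8 mm above the table. Axes parallel to the caddy's.
- pad_marbles: Marble set's pad: green with three white discs in a row along y. A fixed square pad 100 x 100 x 2 mm that fills the floor of one of the caddy's three wells (which well varies). Origin: centre of its underside, 6 mm above the table; its top is 8 mm above the table. Axes parallel to the caddy's.
Things that resemble listed ones, but are neither listed nor needed, are in the scene too. What is shaped like the ladybird but pink is not meant. Leave any pink look-alike of the saucer alone.

How it is judged:
At the end, for the whole second after the job is handed in: Ladybird, saucer and full marble set each rest upright (within 0.15 rad), released and still, on their own pad, within 15 mm of its centre and less than 8 mm above the pad's origin, any yaw; apple, bell and incomplete rack upright, still and within 15 mm of where they started (horizontal distance between ladybird and pad_ladybird below 0.015 m and z of ladybird in the frame of pad_ladybird below 0.008 m and angle between each of ladybird, saucer, marble_set, apple, bell, part_set's own z axis and vertical below 0.15 rad and linear speed of each of ladybird, saucer, marble_set, apple, bell, part_set below 0.02 m/s and angular speed of each of ladybird, saucer, marble_set below 0.2 rad/s and horizontal distance between saucer and pad_saucer below 0.015 m and z of saucer in the frame of pad_saucer below 0.008 m and horizontal distance between marble_set and pad_marbles below 0.015 m and z of marble_set in the frame of pad_marbles below 0.008 m and distance of each of apple, bell, part_set from where it was at the start of the episode below 0.015 m); the robot touches nothing.
It fails at once if a look-alike (apple, bell or incomplete marble rack) was moved more than 15 mm (distance of any of apple, bell, part_set from where it was at the start of the episode above 0.015 m).
It fails at once if a toy was dropped into the caddy (faster than 0.6 m/s within 30 mm of its floor, as after a fall of about 20 mm) instead of being set down ((horizontal distance between ladybird and caddy below 0.18 m and z of ladybird in the frame of caddy between 0.004 and 0.036 m and linear speed of ladybird above 0.6 m/s) or (horizontal distance between saucer and caddy below 0.18 m and z of saucer in the frame of caddy between 0.004 and 0.036 m and linear speed of saucer above 0.6 m/s) or (horizontal distance between marble_set and caddy below 0.18 m and z of marble_set in the frame of caddy between 0.004 and 0.036 m and linear speed of marble_set above 0.6 m/s)).
It also fails if it takes over 77 s, if anything falls off the work surface, if the arm or the gripper's body presses on something with over 40 N, if the wrist force passes 120 N, or if a joint passes its speed limit or range.

## Robot

A 6-joint arm with a two-finger parallel gripper is mounted at the origin on the work surface. World frame = base frame: x ahead of the robot, y to its left, z up, the work surface at z = 0. Lengths are in m, angles in rad, forces in N, time in s.
With the tool pointing down it reaches from about 0.25 to 0.725 m from the base axis. Payload 9.7 kg.
Tool frame: the origin (TCP) lies on the mounting face of the last link; the fingertips stand 173 mm ahead of it and the grasp point (between the pads) lies 155 mm ahead of it (r.tcp_to_grasp is the distance from the TCP to the grasp point, in m); z points along the fingers, y is the line along which they close (so a half turn about z gives the same grasp; the last joint's range is limited). The gripper opens to 85 mm and grips with 20 to 120 N. Pads are 22 mm wide; open, the fingers measure 114 mm over their backs; the gripper's body (76 mm by 85 mm) begins 54 mm behind the grasp point. The pads swing forward as they close: fully open they stand 13 mm farther back than shut.
Start: joints at [1.217, 0.087, 0.176, 1.66, 0, 1.571], TCP at [0.191, 0.516, 0.405] pointing down, gripper open.
Joint ranges: [-3.13, 3.13], [-0.85, 1.81], [-1.15, 1.24], [-2.2, 2.28], [-1.44, 1.52], [-3.14, 3.14]. Speed limits (rad/s): [2.22, 2.22, 2.57, 3.14, 3.14, 3.14].

## Interface

Orientations are given as a unit quaternion [x, y, z, w].
In Python, from plant import r gives the robot as it stands. Calls block until the motion is done:
- r.goto(position, orientation): joint-space move of the TCP to a pose.
- r.servo_line(position, rotation=None, velocity=0.15): straight line of the TCP; rotation=None keeps the orientation; velocity is the mean speed in m/s.
- r.movej(angles): joint-space move.
- r.set_gripper(opening): opening from 0.0 (shut) to 1.0 (fully open); the grip force is fixed at half the most; returns when the fingers have stopped.
- r.pause(seconds).
- r.inverse_kinematics(position, orientation): joint angles nearest the present ones, or None.
- r.read_state(): the state.
- r.get_image(name): name is "side" or "top"; returns a dict with "img" (400x640x3 uint8, red, green, blue), "fx", "fy", "cx", "cy" (pixels), "R" (3x3) and "t" (3): a world point X has camera coordinates R X + t. Camera axes: x right, y down, z forward; pixel columns grow to the right and rows downward; lengths in m; the calibration is good to about 2 mm. A picture is of the moment at which its call begins. There is no depth.
A pose or a line that the arm cannot do raises r.IKError and nothing moves.
- r.job_done(): hands the job in; it is judged then, once.
The state is a dict: "time": time; "qpos": joint angles; "dq": joint speeds; "joint_torque": joint torques, N m; "tcp_pos": TCP position; "eef_rot": TCP orientation; "force": force on the tool from outside, world axes, zero at the start; "wrist_torque": the same for the moment, N m; "gripper_width": opening from 0.0 (shut) to 1.0 (fully open); "grasp_force": force on a finger pad.
Only numpy, scipy, OpenCV 4.12 (cv2) and the standard library are available. Lean on these libraries where they do the work, as an engineer would, in place of code of your own. Each camera call takes 0.05 s, during which the arm holds its last target. There are 200 camera calls.

## Working session

There is one attempt and no reset: what is moved stays moved. The work goes in short steps, each a Python script; the robot and the scene stay as the last script left them, time stands still between calls to the robot, and variables do not carry over. Pictures are saved under pics/ and viewed, at most 14 in all, crops included, and the job is handed in when it is done.

```bash
mkdir -p pics; python3 - <<'E'
from plant import r
import cv2,pickle
d={}
for n in("top","side"):
    g=r.get_image(n); d[n]=g; cv2.imwrite(f"pics/{n}0.png",g["img"][:,:,::-1])
    print(n,g["fx"],g["fy"],g["cx"],g["cy"],g["R"],g["t"])
pickle.dump(d,open("d0.pkl","wb"))
s=r.read_state();print(s["time"],s["eef_rot"],s["gripper_width"])
E
```

```text
top 419.5449266893217 419.5449266893217 317.3150139829823 203.2552420500111 [[ 1.51800747e-02 -9.99884776e-01  1.56387605e-05]
 [-9.84483183e-01 -1.49489851e-02 -1.74841046e-01]
 [ 1.74821133e-01  2.63870404e-03 -9.84596673e-01]] [-0.04782801  0.48733032  1.20177045]
side 455.9916473774207 455.9916473774207 313.80095340462753 199.61126312631163 [[ 0.91154635 -0.41114385 -0.00663184]
 [-0.24333983 -0.52636719 -0.81469216]
 [ 0.33146489  0.74424346 -0.57985576]] [-0.48911328  0.10800841  1.03873594]
0.1 [ 1.75976951e-01  9.84394094e-01 -6.09390391e-04 -9.87269970e-05] 1.0036986759474231
```

View pics/top0.png

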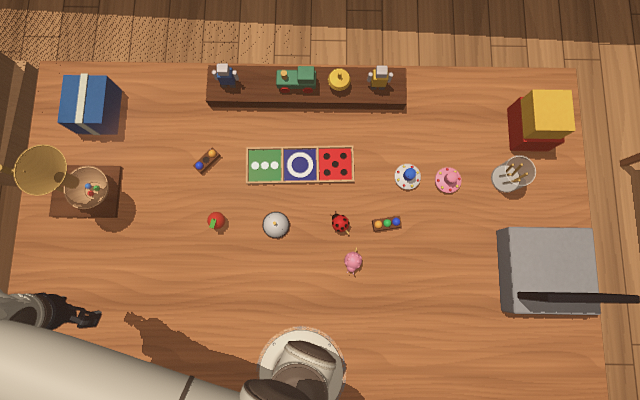

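View pics/side0.png

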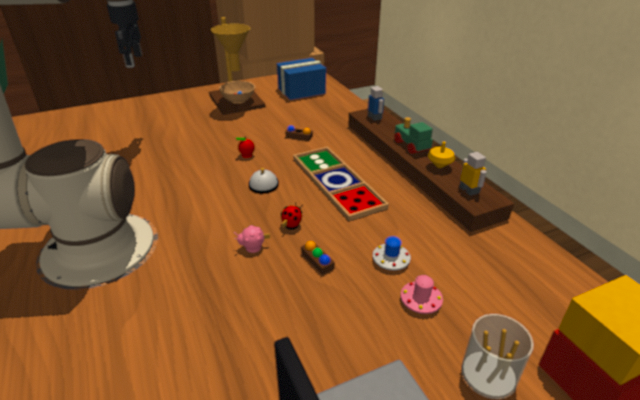

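The top view shows the green, blue and red pads at about (265,165), (300,165) and (336,164). The ladybird is at (340,223), the saucer at (408,177) and the full rack at (386,224). The apple is at (216,220), the bell at (276,225) and the partial rack at (207,160). The pink look-alikes are at (353,261) and (449,180). The side view agrees. Next I'll take enlarged crops and triangulate.

```bash
cat > h.py <<'E'
import cv2,numpy as np
def ray(g,p):
    d=g["R"].T@np.array([(p[0]-g["cx"])/g["fx"],(p[1]-g["cy"])/g["fy"],1]); return -g["R"].T@g["t"],d/np.linalg.norm(d)
def plane(g,p,z):
    o,d=ray(g,p); return o+d*(z-o[2])/d[2]
def tri(ga,pa,gb,pb):
    A=np.zeros((3,3));b=np.zeros(3);L=[]
    for g,p in((ga,pa),(gb,pb)):
        o,d=ray(g,p);M=np.eye(3)-np.outer(d,d);A+=M;b+=M@o;L.append((o,d))
    X=np.linalg.solve(A,b); return X,max(np.linalg.norm(np.cross(X-o,d)) for o,d in L)
HUE={"red":[(0,6),(174,180)],"blue":[(100,130)],"green":[(45,85)],"amber":[(14,26)]}
def blob(g,box,col,s=120,v=60,hull=True):
    """centroid (px) of hull of largest colour blob inside box (u0,v0,u1,v1), plus hull area and hull"""
    u0,v0,u1,v1=box; im=cv2.cvtColor(np.ascontiguousarray(g["img"][v0:v1,u0:u1]),cv2.COLOR_RGB2HSV)
    im=cv2.cvtColor(cv2.resize(np.ascontiguousarray(g["img"][v0:v1,u0:u1]),None,fx=4,fy=4,interpolation=cv2.INTER_CUBIC),cv2.COLOR_RGB2HSV)
    m=sum(cv2.inRange(im,(a,s,v),(b,255,255)) for a,b in HUE[col])
    c=max(cv2.findContours(m,cv2.RETR_EXTERNAL,cv2.CHAIN_APPROX_NONE)[0],key=cv2.contourArea)
    c=cv2.convexHull(c); M=cv2.moments(c)
    f=lambda q:(np.asarray(q)+.5)/4-.5+np.array([u0,v0])
    return f([M["m10"]/M["m00"],M["m01"]/M["m00"]]),M["m00"]/16,f(c[:,0])
E
python3 - <<'E'
import pickle;from h import *
d=pickle.load(open("d0.pkl","rb"));T,S=d["top"],d["side"]
B={"ladybird red":((325,205,352,240),(275,198,308,235),"red"),
"saucer blue":((398,162,424,190),(380,230,406,262),"blue"),
"m blue":((390,212,404,234),(318,252,336,272),"blue"),"m green":((380,212,398,234),(308,242,328,264),"green"),"m amber":((370,212,386,234),(300,235,320,254),"amber"),
"pad g":((245,145,284,188),(290,140,345,176),"green"),"pad b":((280,145,320,188),(310,160,365,196),"blue"),"pad r":((316,143,356,188),(330,178,388,218),"red")}
for k,(a,b,c) in B.items():
    try:
        p,A,_=blob(T,a,c);q,A2,_=blob(S,b,c);X,e=tri(T,p,S,q);print(k,p.round(1),A,q.round(1),A2,X.round(4),round(e,4))
    except Exception as ex: print(k,ex)
t=T["img"][140:245,320:430,::-1];s=S["img"][190:280,270:415,::-1]
cv2.imwrite("pics/ct.png",cv2.resize(t,None,fx=5.6,fy=5.6,interpolation=cv2.INTER_CUBIC))
cv2.imwrite("pics/cs.png",cv2.resize(s,None,fx=5.5,fy=5.5,interpolation=cv2.INTER_CUBIC))
E
```

```text
ladybird red [340.  223.1] 226.65625 [291.3 215.9] 334.375 [ 0.4305 -0.1086  0.0268] 0.0014
saucer blue [409.2 173.5] 102.09375 [392.2 246.3] 251.28125 [ 0.5812 -0.3145  0.0406] 0.0023
m blue [395.7 221.2] 41.125 [324.1 259.2] 86.65625 [ 0.4387 -0.2748  0.0247] 0.0017
m green [386.8 222.5] 44.0625 [317.  252.2] 75.46875 [ 0.4342 -0.2482  0.0246] 0.0018
m amber [377.8 223.9] 48.75 [309.7 245. ] 183.84375 [ 0.4292 -0.2212  0.0255] 0.002
pad g [269.2 164.5] 1.40625 [327.2 157.9] 185.03125 [0.6181 0.1066 0.0235] 0.0084
pad b [302.  165.2] 753.1875 [336.6 179.2] 102.8125 [0.6105 0.0092 0.0128] 0.0015
pad r [334.8 163.6] 1018.78125 [357.1 199.1] 768.6875 [ 0.6183 -0.0921  0.0094] 0.0012
```

View pics/ct.png

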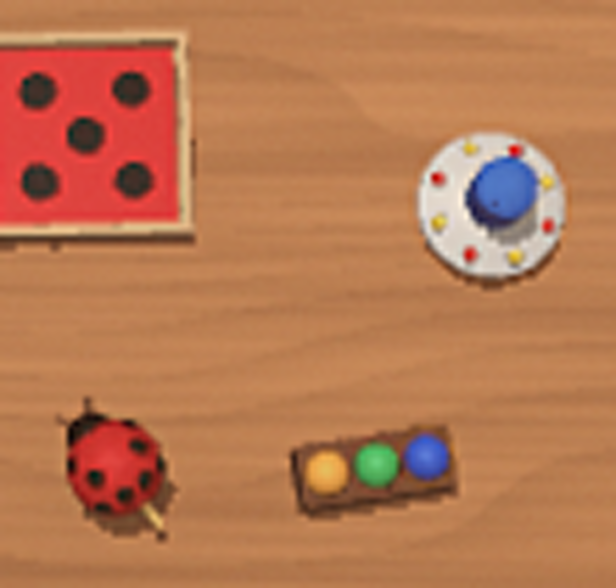

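View pics/cs.png

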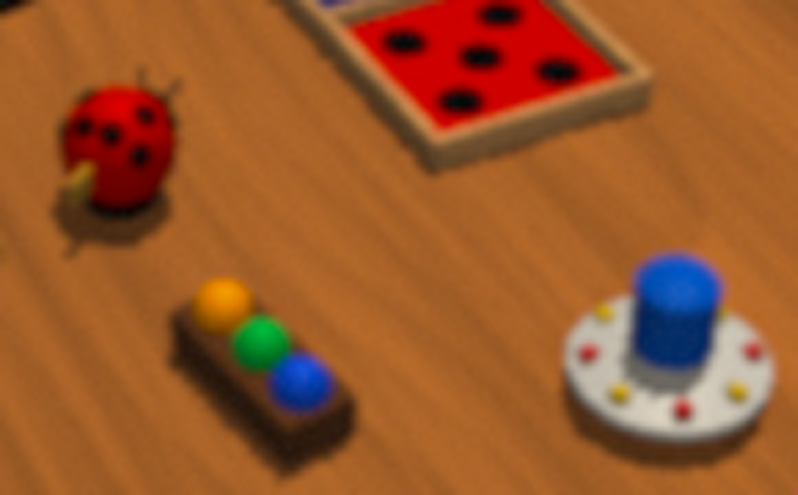

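Both crops show the ladybird's head at crop pixel (84,428) and key tip at (160,530) in the top view. The saucer's disc centre is near (491,204) and the full rack runs amber, green, blue. I'll now measure the pad marks, ladybird yaw and saucer axis.

```bash
python3 - <<'E'
import pickle;from h import *
d=pickle.load(open("d0.pkl","rb"));T,S=d["top"],d["side"]
f=lambda p:np.array([320,140])+np.array(p)/5.6; fs=lambda p:np.array([270,190])+np.array(p)/5.5
h,k=plane(T,f((84,428)),.028),plane(T,f((160,530)),.028);v=h-k
print("lady mid/yaw",h,k,np.degrees(np.arctan2(v[1],v[0])))
X,e=tri(T,f((491,204)),S,fs((670,365)));print("disc",X,e)
# cockpit top face ellipse centres: top (507,187), side (678,281)
print("cockpit top",tri(T,f((507,187)),S,fs((678,281))))
def white(g,box,lo,hi):
    u0,v0,u1,v1=box;im=cv2.cvtColor(cv2.resize(np.ascontiguousarray(g["img"][v0:v1,u0:u1]),None,fx=4,fy=4,interpolation=cv2.INTER_CUBIC),cv2.COLOR_RGB2HSV)
    m=cv2.inRange(im,lo,hi);n=cv2.connectedComponentsWithStats(m);o=[]
    for s,c in zip(n[2][1:],n[3][1:]):
        if s[4]>60:o.append((s[4]/16,((c+.5)/4-.5+[u0,v0]).round(1).tolist()))
    return o
w=((0,0,150),(180,70,255));k=((0,0,0),(180,255,80))
for n,a,b,c in(("g",(250,152,282,180),(300,148,342,172),w),("b",(285,148,317,184),(318,165,358,192),w),("r",(322,150,350,178),(342,188,374,210),k)):
    print(n,white(T,a,*c),white(S,b,*c))
E
```

```text
lady mid/yaw [ 0.45150334 -0.09379718  0.028     ] [ 0.39759419 -0.13443844  0.028     ] 37.01205718932136
disc [ 0.58037835 -0.31645093  0.01303836] 0.0009269887578316204
cockpit top (array([ 0.57934571, -0.31585018,  0.05628044]), np.float64(0.0006446313467719236))
g [(np.float64(58.1875), [274.0, 164.7]), (np.float64(59.0625), [254.6, 165.1]), (np.float64(58.375), [264.3, 164.9])] [(np.float64(105.0), [318.6, 160.9])]
b [(np.float64(327.0), [299.5, 164.4]), (np.float64(5.125), [308.9, 179.8])] [(np.float64(25.25), [323.2, 166.0]), (np.float64(207.875), [336.8, 179.7])]
r [(np.float64(24.4375), [326.2, 155.7]), (np.float64(23.8125), [342.8, 155.3]), (np.float64(25.75), [334.7, 163.6]), (np.float64(24.375), [343.4, 171.6]), (np.float64(24.25), [326.5, 172.0])] [(np.float64(14.6875), [360.5, 192.3]), (np.float64(12.3125), [343.6, 197.3]), (np.float64(15.875), [357.0, 199.9]), (np.float64(15.75), [370.8, 202.6]), (np.float64(17.5625), [353.3, 208.0])]
```

```bash
cat > m.py <<'E'
import pickle;from h import *
from plant import r
d=pickle.load(open("d0.pkl","rb"));T,S=d["top"],d["side"]
PX={"g":((264.3,164.9),(318.6,160.9)),"b":((299.5,164.4),(336.8,179.7)),"r":((334.7,163.6),(357.,199.9))}
PAD={k:tri(T,a,S,b)[0] for k,(a,b) in PX.items()}
v=PAD["g"]-PAD["r"];CY=np.degrees(np.arctan2(v[1],v[0]))-90   # caddy yaw, deg
G=r.tcp_to_grasp; ZP=.008; HI=.13
def quat(phi):
    a=np.radians(phi+90)/2; return [float(np.cos(a)),float(np.sin(a)),0.,0.]
def best(xy,z,phi):
    c=[]
    for p in(phi,phi+180,phi-180):
        q=r.inverse_kinematics([xy[0],xy[1],z+G],quat(p))
        if q is not None:c.append((abs(q[5]),p,q))
    return min(c,key=lambda t:t[0])[1]
def P(xy,z):return [float(xy[0]),float(xy[1]),float(z+G)]
def st(n):
    s=r.read_state();print(n,"t",round(s["time"],2),"w",round(s["gripper_width"],3),"gf",np.round(s["grasp_force"],1),"F",np.round(s["force"],1),"z",round(s["tcp_pos"][2]-G,4))
def pick(xy,zg,phi,op):
    r.set_gripper(op); q=quat(best(xy,HI,phi)); r.goto(P(xy,HI),q); r.servo_line(P(xy,zg),velocity=.12)
    st("down"); r.set_gripper(0.); st("closed"); r.servo_line(P(xy,HI),velocity=.15); st("lifted")
def place(xy,zg,phi,op):
    q=quat(best(xy,HI,phi)); r.goto(P(xy,HI),q); r.servo_line(P(xy,zg+ZP+.012),velocity=.15); r.servo_line(P(xy,zg+ZP+.0015),velocity=.04)
    st("set"); r.set_gripper(op); st("open"); r.servo_line(P(xy,HI),velocity=.2); st("up")
E
python3 - <<'E'
from m import *
print({k:v.round(4) for k,v in PAD.items()},CY)
pick((.4275,-.111),.028,37-90,1.)
g=r.get_image("side");cv2.imwrite("pics/s1.png",g["img"][:,:,::-1])
E
```

```text
{'g': array([0.6109, 0.1264, 0.0077]), 'b': array([0.6152, 0.0173, 0.0052]), 'r': array([ 0.6187, -0.0919,  0.0068])} 2.0528498141834746
down t 3.73 w 1.001 gf 0.0 F [-0.4 -0.1  0.3] z 0.0287
closed t 4.17 w 0.581 gf 61.3 F [-1.1 -0.6  6.6] z 0.029
lifted t 5.0 w 0.582 gf 62.1 F [-0.3  0.4 -0. ] z 0.129
```

View pics/s1.png

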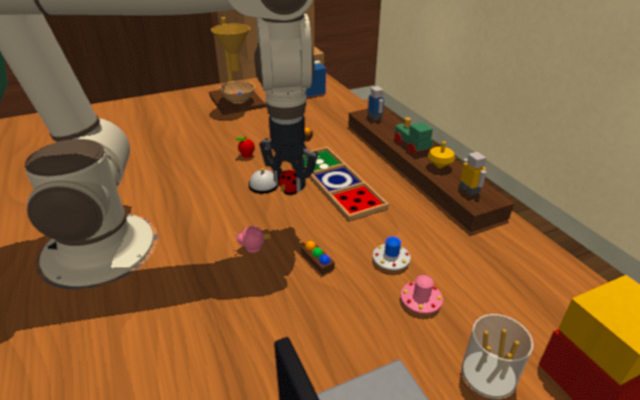

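The ladybird is in the fingers at (290,182) in the side view. I'll place it on the red pad, then fetch the saucer.

```bash
python3 - <<'E'
from m import *
place(PAD["r"],.0285,-53,.8)
pick((.580,-.316),.047,0,.85)
g=r.get_image("side");cv2.imwrite("pics/s2.png",g["img"][:,:,::-1])
E
```

```text
set t 6.94 w 0.58 gf 62.1 F [-0.1  0.3 -0.9] z 0.0378
open t 7.27 w 0.803 gf 0.0 F [-0.4 -0.3 -0.1] z 0.0382
up t 7.88 w 0.801 gf 0.0 F [ 0.  -0.3 -1.2] z 0.129
down t 10.57 w 0.855 gf 0.0 F [ 0.2  0.3 -0.1] z 0.0479
closed t 11.02 w 0.381 gf 60.1 F [-0.7 -0.6  5.4] z 0.048
lifted t 11.72 w 0.377 gf 59.6 F [-0.   0.2 -1.8] z 0.1287
```

View pics/s2.png

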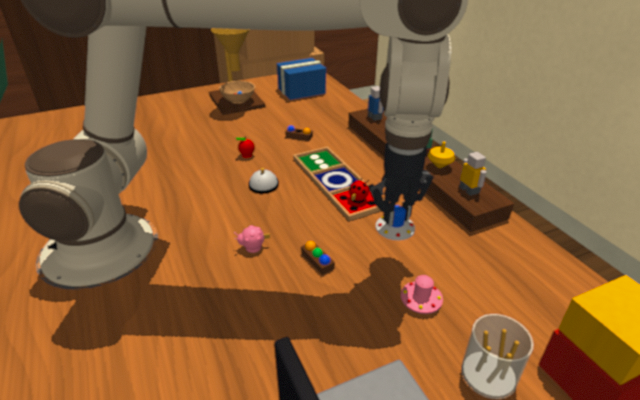

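The ladybird stands on the red pad near (359,190), and the saucer is held at (397,222). I'll place the saucer on the blue pad, carrying it higher, then pick up the rack.

```bash
sed -i 's/HI=.13/HI=.17/' m.py; python3 - <<'E'
from m import *
r.servo_line(P((.580,-.316),HI),velocity=.15)
place(PAD["b"],.0475,0,.7)
a,b=np.array([.4292,-.2212]),np.array([.4387,-.2748]);v=a-b;yaw=np.degrees(np.arctan2(v[1],v[0]))
pick((.4340,-.2482),.021,yaw-90,.8);print(yaw)
g=r.get_image("side");cv2.imwrite("pics/s3.png",g["img"][:,:,::-1])
E
```

```text
set t 15.66 w 0.379 gf 59.6 F [-0.7  0.8 -1.8] z 0.0568
open t 16.04 w 0.7 gf 0.0 F [ 0.1 -0.5 -0.5] z 0.0572
up t 16.76 w 0.697 gf 0.0 F [-0.1 -0.5  0.3] z 0.1687
down t 20.48 w 0.799 gf 0.0 F [ 0.7 -0.2 -0.7] z 0.0218
closed t 20.88 w 0.385 gf 60.9 F [0.  0.6 6.2] z 0.0217
lifted t 22.02 w 0.383 gf 60.0 F [ 0.3  0.3 -0.5] z 0.1689
100.05066048489415
```

View pics/s3.png

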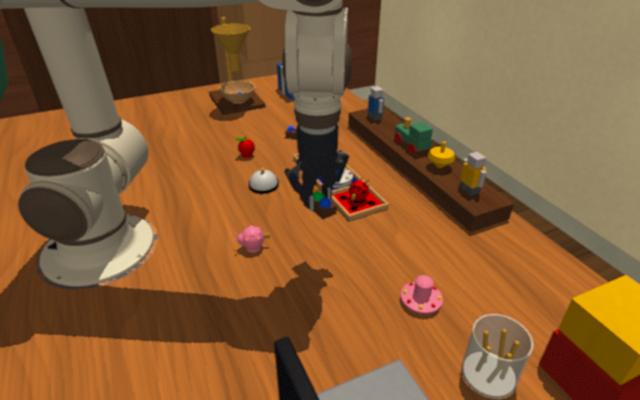

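The rack is held with the green and blue marbles visible at (320,200). I'll place it on the green pad, back away and inspect.

```bash
python3 - <<'E'
from m import *
place(PAD["g"],.0212,CY,.65)
r.movej([1.217,.087,.176,1.66,0,1.571]);st("home")
a=r.get_image("top");b=r.get_image("side");pickle.dump({"top":a,"side":b},open("d1.pkl","wb"))
t=cv2.resize(a["img"][140:245,190:370,::-1],None,fx=4.2,fy=4.2,interpolation=cv2.INTER_CUBIC)
cv2.imwrite("pics/t4.png",t)
cv2.imwrite("pics/s4.png",cv2.resize(b["img"][110:260,225:425,::-1],None,fx=4,fy=4,interpolation=cv2.INTER_CUBIC))
E
```

```text
set t 25.46 w 0.381 gf 60.0 F [ 0.1 -0.1 -0.7] z 0.0305
open t 25.81 w 0.646 gf 0.0 F [ 0.2 -0.4  0.6] z 0.0309
up t 26.66 w 0.645 gf 0.0 F [ 0.9  1.  -0.3] z 0.1686
home t 29.18 w 0.649 gf 0.0 F [ 0.4  0.3 -0.3] z 0.2498
```

View pics/t4.png

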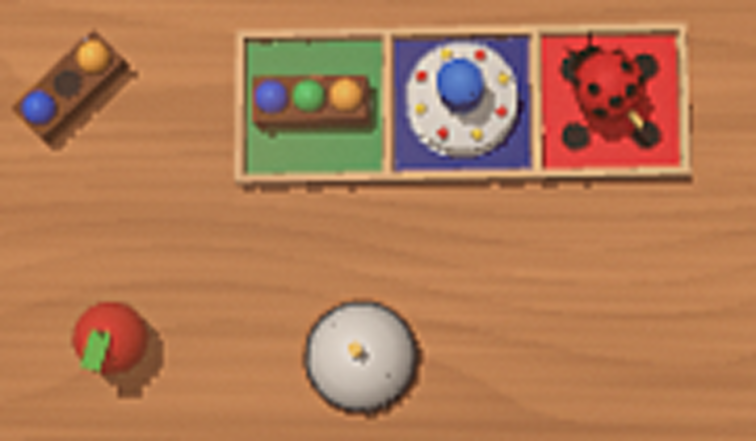

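View pics/s4.png

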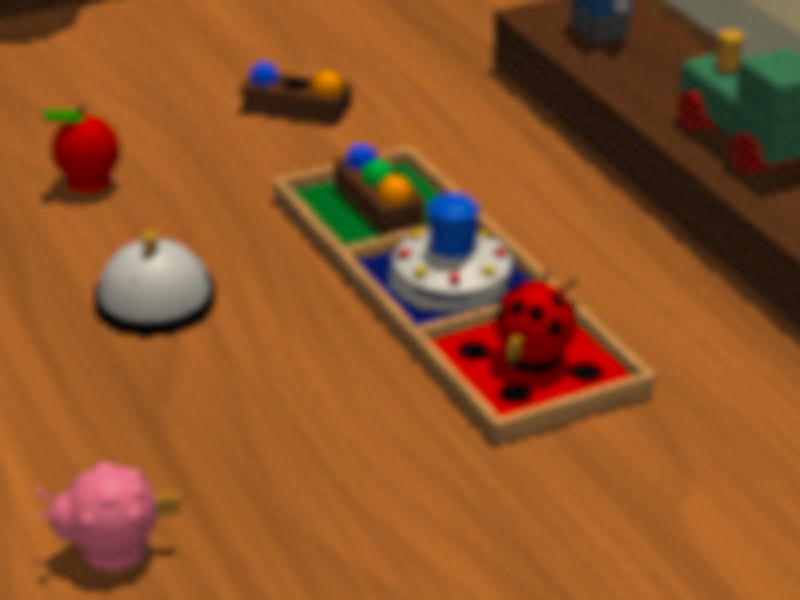

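All three toys stand upright in their own wells and the look-alikes haven't moved. The ladybird looks slightly off centre at (607,78), so I'll check the offsets by triangulation.

```bash
python3 - <<'E'
from m import *
d=pickle.load(open("d1.pkl","rb"));a,b=d["top"],d["side"]
fa=lambda p:np.array([190,140])+np.array(p)/4.2;fb=lambda p:np.array([225,110])+np.array(p)/4
for n,p,q,k in(("lady ball",(610,82),(537,325),"r"),("saucer top face",(461,78),(453,209),"b"),("disc",(463,98),(453,264),"b"),("green marble",(308,96),(379,172),"g")):
    X,e=tri(a,fa(p),b,fb(q));print(n,X.round(4),round(e,4),"off",(X-PAD[k])[:2].round(4))
print("lady from top, z=.036:",plane(a,fa((610,82)),.036),"side:",plane(b,fb((537,325)),.036),PAD["r"])
E
```

```text
lady ball [ 0.624  -0.0923  0.0326] 0.0021 off [ 0.0053 -0.0004]
saucer top face [0.6171 0.0144 0.0621] 0.0018 off [ 0.0019 -0.003 ]
disc [0.6163 0.0141 0.0184] 0.0001 off [ 0.0011 -0.0032]
green marble [0.6121 0.1256 0.0336] 0.0002 off [ 0.0012 -0.0008]
lady from top, z=.036: [ 0.62505974 -0.09283317  0.036     ] side: [ 0.61911828 -0.09664091  0.036     ] [ 0.61870571 -0.09187694  0.00677308]
```

All offsets are within about 6 mm, inside the 15 mm tolerance, so I'm handing in.

```bash
python3 -c "
from plant import r
print(r.job_done())"
```

```text
the job is handed in; nothing more can be done
None
```

The ladybird, saucer and full marble set each stand upright on their own pad, about 1–6 mm off centre, with the look-alikes untouched; I handed the job in at about 29 s, but the hand-in returned no verdict.

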